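# Right the tea caddy, put its double lid on, take off the outer cap

## Task

The small steel tea caddy has fallen over: stand it upright on the worktop. Then put its double lid on in one piece, inner lid and cap together, so that the inner lid is fully home in the neck, and after that lift only the outer cap straight off, leaving the inner lid shut in the neck. Finish while still holding the cap, well clear above the caddy, and leave the other things on the worktop where they are.

Things in the scene. Friction and masses are not known exactly. Their poses are not given: they have to be found in the camera images.
- tea_caddy: Empty steel tea caddy, 0.25 kg, heavy base (rights itself from 35 degrees of lean): square body 60 x 60 mm, 70 mm tall, then a round open neck, 54 outside, 48 mm inside diameter, 22 mm high (92 mm in all). Origin: centre of the base's underside; z along its axis, base to mouth; x, y square to its flat sides. It starts lying on a flat side, mouth roughly to -y, origin 30 mm up.
- inner_lid: Inner lid, steel, 0.09 kg, standing on its plug (43 mm diameter, 24 mm long, foot tapered to 36). Above it a 60 mm diameter flange, 24 to 36 mm above the origin; under the cap a 44 mm boss and small knob, to 46 mm. Origin: centre of the plug's foot, z up. Home: flange on neck rim, origin 68 mm above the caddy's. Gripped by the flange it carries the cap along.
- outer_cap: Outer cap, steel, 0.06 kg: inverted cup 56 mm diameter, 18 mm tall, 3 mm wall, on top a wooden knob 20 mm diameter, 15 mm high (33 mm in all). Origin: centre of its open lower rim, z up. It lies loosely on the inner lid's flange, origin 36 mm above that lid's, 2.5 mm play round the boss, nothing locks it: lifted by its knob it comes off alone.
- lemon_1: Lemon, 71 x 53 x 51 mm, lying on the worktop on the right; a bystander. Origin: its underside.
- mug_1: White china mug with a handle, 82 x 114 x 91 mm, standing at the left in front of the sink; a bystander. Origin: centre of its underside.
- pegs_1: Small wooden clothes peg, 72 x 15 x 12 mm, lying near the worktop's front edge; a bystander. Origin: its underside.
Not all that is in view belongs to the job. Leave any green or red look-alike of the outer_cap alone.

How it is judged:
On the way, in this order (a step that is already met when the one before it is completed fails the run):
1. the caddy stands upright on the worktop (angle between tea_caddy's own z axis and vertical below 0.1 rad and height (world z) of tea_caddy below 0.006 m), for 0.2 s.
2. the double lid is on: the inner lid fully home in the upright caddy's neck, the cap still lying over it (all of step 1 and horizontal distance between inner_lid and tea_caddy below 0.006 m and z of inner_lid in the frame of tea_caddy between 0.065 and 0.0705 m and angle between the z axis of inner_lid and the z axis of tea_caddy, either way round below 0.08 rad and distance between outer_cap and inner_lid below 0.042 m), for 0.2 s.
At the end, for the whole second after the job is handed in: Caddy upright (0.1 rad) on the worktop; inner lid home in its neck (2.5 mm in height, 6 mm sideways, 0.08 rad); the fingers alone hold the cap still, its rim 40 mm or more above the flange, touching neither caddy nor inner lid; lemon, mug and peg within 40 mm of their places (all of step 1 and horizontal distance between inner_lid and tea_caddy below 0.006 m and z of inner_lid in the frame of tea_caddy between 0.065 and 0.0705 m and angle between the z axis of inner_lid and the z axis of tea_caddy, either way round below 0.08 rad and z of outer_cap in the frame of inner_lid above 0.076 m and contact force between the fingers and outer_cap above 1 N and contact force between each of outer_cap, the fingers and inner_lid below 0.2 N and contact force between each of outer_cap, the fingers and tea_caddy below 0.2 N and linear speed of outer_cap below 0.03 m/s and linear speed of tea_caddy below 0.02 m/s and distance of each of lemon_1, mug_1, pegs_1 from where it was at the start of the episode below 0.04 m); the arm keeps its last pose, push and grip.
It fails at once if the cap comes off the inner lid (more than 15 mm) while the inner lid is not home in the neck (distance between outer_cap and inner_lid above 0.051 m and not (horizontal distance between inner_lid and tea_caddy below 0.006 m and z of inner_lid in the frame of tea_caddy between 0.065 and 0.0705 m and angle between the z axis of inner_lid and the z axis of tea_caddy, either way round below 0.08 rad)).
It fails at once if a bystander is pushed more than 40 mm or the mug is knocked over (distance of any of lemon_1, mug_1, pegs_1 from where it was at the start of the episode above 0.04 m or angle between mug_1's own z axis and vertical above 0.5 rad).
It also fails if it takes over 72 s, if anything falls off the work surface, if the arm or the gripper's body presses on something with over 40 N, if the wrist force passes 120 N, or if a joint passes its speed limit or range.

## Robot

A 7-joint arm with a two-finger parallel gripper is mounted at the origin on a cart in front of the work surface, level with it; the furniture and walls round the work are solid. World frame = base frame: x ahead of the robot, y to its left, z up, the work surface at z = 0. Lengths are in m, angles in rad, forces in N, time in s.
With the tool pointing down it reaches from about 0.425 to 1.025 m from the base axis. Payload 9.4 kg.
Tool frame: the origin (TCP) lies at the very end of the fingers, on their centre line; the grasp point (between the pads) lies 19 mm behind it; z points along the fingers, y is the line along which they close (so a half turn about z gives the same grasp; the last joint's range is limited). The gripper opens to 85 mm and grips with 20 to 120 N. Pads are 22 mm wide; open, the fingers measure 114 mm over their backs; the gripper's body (76 mm by 85 mm) begins 54 mm behind the grasp point. The pads swing forward as they close: fully open they stand 13 mm farther back than shut.
Start: joints at [-1.414, 0.599, -0.003, 1.599, 0.002, 0.943, -0.08], TCP at [0.168, 0.705, 0.231] pointing down, gripper open.
Joint ranges: [-2.57, 2.57], [-0.35, 1.97], [-1.29, 1.29], [0.11, 2.56], [-1.05, 4.19], [0.11, 1.86], [-2.63, 2.63]. Speed limits (rad/s): [2.22, 2.22, 3.01, 3.01, 3.14, 3.14, 3.14].

## Interface

Orientations are given as a unit quaternion [w, x, y, z].
In Python, from workcell import manip gives the robot as it stands.
- The arm moves only by the tool jog_arm, never from a script. Its arguments are lists of equal length, an entry for each row: "gripper": the finger opening in m, from 0 to 0.0854; "offset": the shift along the tool's x, y, z in m, a list of three; "angular": the turn, a rotation vector about the tool's x, y, z in degrees, a list of three. A call has 1 to 20 rows; each row is the pose to reach, as a shift and turn from the pose commanded when the call began, along the tool's axes at that moment; what a row does not reach only later rows make up. A row lasts 1/8 s, in which the tool goes at most 62.5 mm and 10.7 degrees, less where a joint would pass 70% of its speed; a pose out of reach is approached as far as the arm can. A call with a gripper value outside its range is refused whole. The fingers move at their own pace and stop on an object; the grip force is fixed at half the most. Time passes only in rows, so rows that repeat a pose let the fingers close. It gives the time, the measured TCP pose, the force, the opening and the grip force at its end, in the units of the state.
- manip.state(): the state, without advancing time (a new reading comes with each control period).
- manip.get_image(name): name is "scene" or "top" or "wrist"; returns a dict with "frame" (420x560x3 uint8, blue, green, red), "vertical_fov" (degrees; the focal length in pixels is half the picture's height over the tangent of half this angle, whatever the lens; pixels are square), "cx", "cy" (the principal point, pixels), "xyz" and "orientation" of the camera in the world; the wrist camera has in their place "mount" (4x4, takes a point from camera to tool coordinates, whose origin is the TCP and whose axes are the flange's). Camera axes: x right, y up, looking along -z (the intrinsics and any distortion apply to the point x, -y, -z); pixel columns grow to the right and rows downward; lengths in m; the calibration is good to about 2 mm. A picture is of the moment at which its call begins: read the wrist's pose just before it. There is no depth.
- manip.close_job(): hands the job in; it is judged then, once.
The state is a dict: "clock": time; "joint_positions": joint angles; "joint_velocities": joint speeds; "tau": joint torques, N m; "ee_pos": TCP position; "eef_rot": TCP orientation; "ft_force": force on the tool from outside, world axes, zero at the start; "torque": the same for the moment, N m; "gripper_width": finger opening in m; "gripper_force": force on a finger pad.
Only numpy, scipy, OpenCV 4.12 (cv2) and the standard library are available. Lean on these libraries where they do the work, as an engineer would, in place of code of your own. Each camera call takes 0.05 s, during which the arm holds its last target. There are 200 camera calls.

## Working session

There is one attempt and no reset: what is moved stays moved. The work goes in short steps, Python scripts to look and compute and a tool call to move; the robot and the scene stay as the last step left them, time stands still between calls to the robot, and variables do not carry over. Pictures are saved under pics/ and viewed, at most 10 in all, crops included, and the job is handed in when it is done.

Besides the shell and the picture viewer there is one more tool, called after "Emit:" as name(argument=value, ...) on one line, values as JSON. jog_arm: Moves the arm, as the interface text tells. Its arguments: {"type":"object","properties":{"gripper":{"type":"array"},"offset":{"type":"array"},"angular":{"type":"array"}},"required":["gripper","offset","angular"]}

```bash
mkdir -p pics; ls; cat > h.py <<'E'
import numpy as np, cv2, json
from scipy.spatial.transform import Rotation as R
from workcell import manip
def rot(q): return R.from_quat([q[1],q[2],q[3],q[0]]).as_matrix()
def grab(name,fn):
    s=manip.state(); d=manip.get_image(name); cv2.imwrite('pics/'+fn+'.png',d['frame'])
    if name=='wrist':
        M=np.array(d['mount']); T=np.eye(4); T[:3,:3]=rot(s['eef_rot']); T[:3,3]=s['ee_pos']; C=T@M
    else:
        C=np.eye(4); C[:3,:3]=rot(d['orientation']); C[:3,3]=d['xyz']
    m=dict(C=C.tolist(),vfov=d['vertical_fov'],cx=d['cx'],cy=d['cy'],extra={k:str(v)[:150] for k,v in d.items() if k not in('frame',)})
    json.dump(m,open('pics/'+fn+'.json','w')); return m
def ray(fn,u,v):
    m=json.load(open('pics/'+fn+'.json')); C=np.array(m['C']); f=210/np.tan(np.radians(m['vfov']/2))
    d=C[:3,:3]@np.array([(u-m['cx'])/f,-(v-m['cy'])/f,-1]); return C[:3,3],d
def at(fn,u,v,z):
    o,d=ray(fn,u,v); return (o+d*(z-o[2])/d[2]).round(4)
def proj(fn,p):
    m=json.load(open('pics/'+fn+'.json')); C=np.array(m['C']); f=210/np.tan(np.radians(m['vfov']/2))
    q=C[:3,:3].T@(np.array(p)-C[:3,3]); return (m['cx']+f*q[0]/-q[2], m['cy']-f*q[1]/-q[2])
E
python3 - <<'E'
from h import *
for n in('scene','top','wrist'): print(grab(n,n+'0')['extra'])
s=manip.state(); print(s)
a=[cv2.imread(f'pics/{n}0.png') for n in('scene','top')]
E
```

```text
pics
{'vertical_fov': '52.994218946007784', 'cx': '281.5449032345326', 'cy': '203.8100260199248', 'xyz': '[-0.30670252 -0.25950263  0.82745067]', 'orientation': '[ 0.72340514  0.31938141 -0.23422109 -0.56552719]'}
{'vertical_fov': '54.98018895670528', 'cx': '282.05900397031263', 'cy': '215.48834604753924', 'xyz': '[ 0.19521916 -0.01079439  1.38389042]', 'orientation': '[-0.70170236 -0.06584436  0.06742703  0.70620954]'}
{'vertical_fov': '59.895875047067705', 'cx': '284.13012777601296', 'cy': '210.00207698692776', 'mount': '[[ 1.33463376e-03  9.52440151e-01  3.04722788e-01  7.77503447e-02]\n [ 9.99998132e-01 -1.69722076e-03  9.25004430e-04 -6.61101951e-05]\n [ 1.39819320e-0'}
{'clock': 0.15, 'joint_positions': array([-1.41370558,  0.59992331, -0.00249304,  1.59992695,  0.00183043,
        0.94289871, -0.07976794]), 'joint_velocities': array([ 0.00199295, -0.00249637,  0.00228417, -0.00343745,  0.00012218,
        0.00015552, -0.00018229]), 'tau': array([ 2.99056199e-03, -7.76995325e+01,  1.56686839e+00, -2.58236861e+01,
        1.25194385e-02,  6.80829733e-03,  1.35479024e-05]), 'ee_pos': array([0.16792438, 0.70493484, 0.23063596]), 'eef_rot': array([ 1.48469110e-05,  1.16596190e-01,  9.93179236e-01, -5.78021950e-04]), 'ft_force': array([-0.56246788,  0.35537023,  0.6495164 ]), 'torque': array([-0.00557157,  0.05000737, -0.01641001]), 'gripper_force': 0.0, 'gripper_width': 0.08540192470045935}
```

View pics/top0.png

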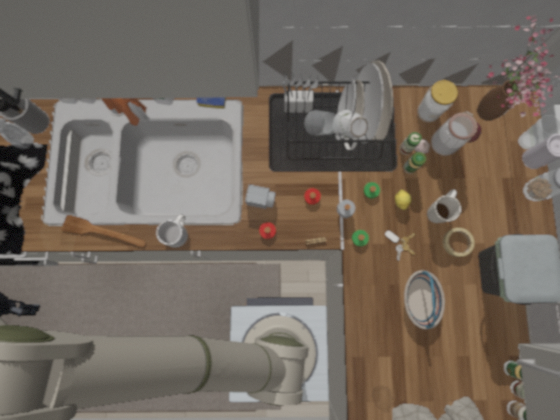

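View pics/scene0.png

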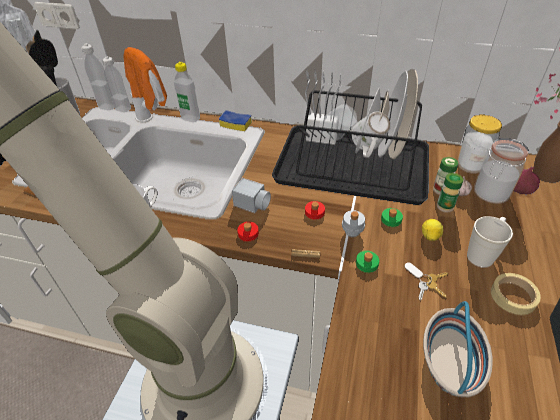

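```bash
python3 - <<'E'
from h import *
for n,u,v,z in [('body',258,196,.06),('neck',273,198,.03),('lidknob',346,208,.084),('lidknob',346,208,.07),('red1',313,197,.03),('red2',268,231,.03),('g1',372,190,.03),('g2',361,238,.03),('peg',317,240,.01),('mug',171,234,.09),('counteredge',340,250,0),('edge2',200,252,0)]: print(n,at('top0',u,v,z))
for n,u,v,z in [('caddytop',248,191,.06),('lidknob',354,214,.08),('red1',315,204,.03),('red2',247,226,.03),('peg',306,255,.01)]: print(n,at('scene0',u,v,z))
a=cv2.imread('pics/top0.png')[165:255,225:405]; b=cv2.imread('pics/scene0.png')[165:285,215:415]
cv2.imwrite('pics/crop0.png',np.vstack([cv2.resize(a,(600,300),interpolation=2),cv2.resize(b,(600,360),interpolation=2)])[:600])
E
```

```text
body [0.5155 0.066  0.06  ]
neck [0.5153 0.0161 0.03  ]
lidknob [ 0.4673 -0.2252  0.084 ]
lidknob [ 0.4702 -0.2275  0.07  ]
red1 [ 0.518  -0.1217  0.03  ]
red2 [0.4006 0.0333 0.03  ]
g1 [ 0.5416 -0.3263  0.03  ]
g2 [ 0.3747 -0.281   0.03  ]
peg [ 0.3714 -0.1339  0.01  ]
mug [0.3837 0.3451 0.09  ]
counteredge [ 0.3376 -0.2131  0.    ]
edge2 [0.3338 0.2676 0.    ]
caddytop [0.5049 0.0637 0.06  ]
lidknob [ 0.4612 -0.2311  0.08  ]
red1 [ 0.5271 -0.1202  0.03  ]
red2 [0.4042 0.0365 0.03  ]
peg [ 0.3606 -0.131   0.01  ]
```

View pics/crop0.png

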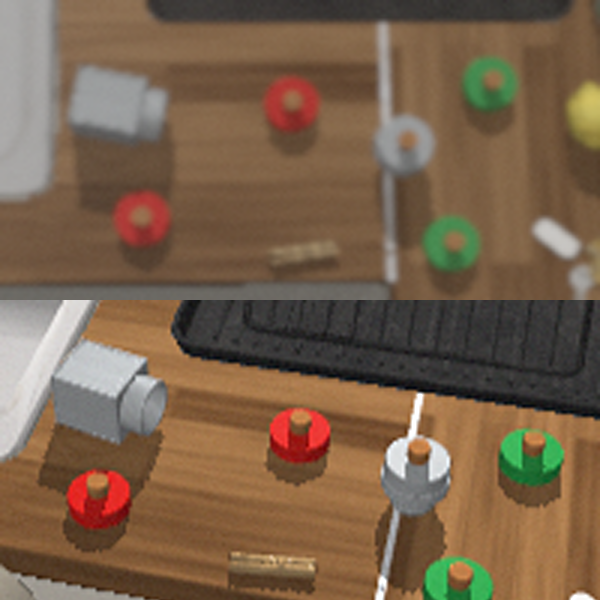

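The steel one with a grey cap (top 346,208 / scene 354,222) is the double lid. The red ones (313,197; 268,231) and green ones (372,190; 361,238) are look-alikes. The caddy is at top (258,196), with its mouth to image-right (-y) and about 10° of yaw. I'll move to it for a closer view.

Emit:
jog_arm(gripper=[0.085,0.085,0.085,0.085,0.085,0.085,0.085,0.085,0.085,0.085,0.085,0.085,0.085,0.085,0.085,0.085], offset=[[-0.477,-0.57,-0.05],[-0.477,-0.57,-0.05],[-0.477,-0.57,-0.05],[-0.477,-0.57,-0.05],[-0.477,-0.57,-0.05],[-0.477,-0.57,-0.05],[-0.477,-0.57,-0.05],[-0.477,-0.57,-0.05],[-0.477,-0.57,-0.05],[-0.477,-0.57,-0.05],[-0.477,-0.57,-0.05],[-0.477,-0.57,-0.05],[-0.477,-0.57,-0.05],[-0.477,-0.57,-0.05],[-0.477,-0.57,-0.05],[-0.477,-0.57,-0.05]], angular=[[0,0,87],[0,0,87],[0,0,87],[0,0,87],[0,0,87],[0,0,87],[0,0,87],[0,0,87],[0,0,87],[0,0,87],[0,0,87],[0,0,87],[0,0,87],[0,0,87],[0,0,87],[0,0,87]])

```text
clock: 2.15
ee_pos: [0.4995, 0.0416, 0.2812]
eef_rot: [-0.0, 0.767, 0.641, -0.0]
ft_force: [-0.0, 0.5, -0.7]
gripper_width: 0.0845
gripper_force: 0.0
```

```bash
python3 - <<'E'
from h import *
grab('wrist','w1'); s=manip.state(); print(s['joint_positions'].round(2)); d=manip.get_image('wrist'); print(np.array(d['mount']).round(3)); print(rot(s['eef_rot']).round(3))
E
```

```text
[-0.61  0.3   0.54  2.07 -0.21  0.83 -0.13]
[[ 0.001  0.952  0.306  0.078]
 [ 1.    -0.001 -0.001  0.   ]
 [-0.     0.306 -0.952 -0.144]
 [ 0.     0.     0.     1.   ]]
[[ 0.178  0.984 -0.   ]
 [ 0.984 -0.178  0.   ]
 [ 0.    -0.    -1.   ]]
```

View pics/w1.png

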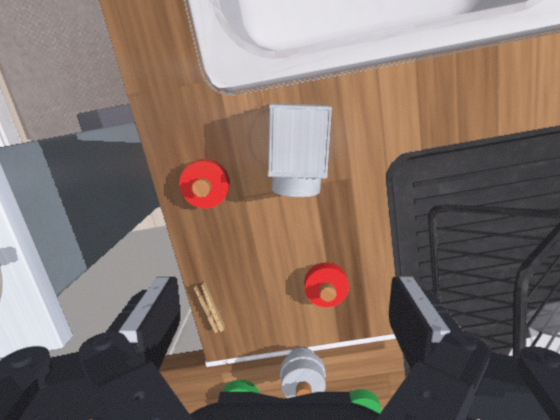

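The wrist view shows the caddy's top face with corners near (270,106), (330,107), (328,178), (269,177), the neck below at about (296,187), and red look-alikes at (204,184) and (327,285). I'll measure them.

```bash
python3 - <<'E'
from h import *
P=[at('w1',u,v,.06) for u,v in[(270,106),(330,107),(328,178),(269,177)]]
print(P); 
print([np.linalg.norm(P[i]-P[(i+1)%4]).round(4) for i in range(4)])
c=sum(P)/4; a=(P[2]+P[3]-P[0]-P[1]); a/=np.linalg.norm(a); s=manip.state();M=rot(s['eef_rot'])
print('c',c,'axis',a,'in tool',M.T@a,(M.T@(c-s['ee_pos'])).round(4))
for n,u,v,z in [('reda',202,187,.033),('redb',328,292,.033),('knob',304,388,.069),('sinkedge',235,92,0),('rack',392,175,0),('rackr',395,185,0.02)]: print(n,at('w1',u,v,z))
E
```

```text
[array([0.4981, 0.1089, 0.06  ]), array([0.5548, 0.0978, 0.06  ]), array([0.5431, 0.0289, 0.06  ]), array([0.484 , 0.0406, 0.06  ])]
[np.float64(0.0578), np.float64(0.0699), np.float64(0.0602), np.float64(0.0697)]
c [0.52    0.06905 0.06   ] axis [-0.18480749 -0.98277474  0.        ] in tool [-9.99981193e-01 -6.13222099e-03 -1.01009651e-04] [0.031  0.015  0.2213]
reda [0.4067 0.0368 0.033 ]
redb [ 0.5254 -0.1181  0.033 ]
knob [ 0.477  -0.2221  0.069 ]
sinkedge [0.4602 0.1289 0.    ]
rack [0.6233 0.0044 0.    ]
rackr [ 0.6205 -0.0025  0.02  ]
```

The measured face is 58–60 × 70 mm, as it should be, and already aligned with the tool. I'll test both tilts in free air, starting with the end tilt of -50°.

Emit:
jog_arm(gripper=[0.085,0.085,0.085,0.085,0.085,0.085,0.085], offset=[[0.021,0.015,0],[0.021,0.015,0],[0.021,0.015,0],[0.021,0.015,0],[0.021,0.015,0],[0.021,0.015,0],[0.021,0.015,0]], angular=[[0,-50,0],[0,-50,0],[0,-50,0],[0,-50,0],[0,-50,0],[0,-50,0],[0,-50,0]])

```text
clock: 3.12
ee_pos: [0.5184, 0.0576, 0.2817]
eef_rot: [0.27, 0.697, 0.58, -0.324]
ft_force: [-0.0, -0.7, -0.1]
gripper_width: 0.0851
gripper_force: 0.0
```

```bash
python3 - <<'E'
from h import *
s=manip.state(); print(s['joint_positions'].round(2),s['ee_pos'],rot(s['eef_rot']).round(3))
E
```

```text
[-1.05  0.69  0.76  1.89  0.31  1.19 -0.68] [0.51840797 0.05759126 0.2817226 ] [[ 0.117  0.983 -0.138]
 [ 0.634 -0.181 -0.752]
 [-0.765  0.001 -0.644]]
```

Emit:
jog_arm(gripper=[0.085,0.085,0.085,0.085,0.085,0.085,0.085,0.085,0.085,0.085,0.085], offset=[[0,0,0],[0,0,0],[0,0,0],[0,0,0],[0,0,0],[0,0,0],[0,0,0],[0,0,0],[0,0,0],[0,0,0],[0,0,0]], angular=[[0,90,0],[0,90,0],[0,90,0],[0,90,0],[0,90,0],[0,90,0],[0,90,0],[0,90,0],[0,90,0],[0,90,0],[0,90,0]])

```text
clock: 4.5
ee_pos: [0.5186, 0.0578, 0.2825]
eef_rot: [-0.218, 0.722, 0.602, 0.263]
ft_force: [0.2, 0.5, -0.4]
gripper_width: 0.0849
gripper_force: 0.0
```

```bash
python3 - <<'E'
from h import *
s=manip.state(); M=rot(s['eef_rot']);print(s['joint_positions'].round(2),s['ee_pos'],M.round(3))
b=np.array([.52,.06905,.03]); a=np.array([-.1848,-.9828,0])
g=b+.010*a; tcp=g+.019*M[:,2]; print(g,tcp,'move',(M.T@(tcp-s['ee_pos'])).round(4))
E
```

```text
[ 0.04  0.37  0.2   2.14 -1.    0.97  0.77] [0.51864035 0.05777698 0.28250729] [[ 0.137  0.983  0.118]
 [ 0.754 -0.181  0.631]
 [ 0.642  0.003 -0.767]]
[0.518152 0.059222 0.03    ] [0.5203987  0.07120695 0.01542902] move [-0.161  -0.0014  0.2135]
```

Joint 5 is near its limit at +40°, so I'll use +28° for the grasp and descend vertically.

Emit:
jog_arm(gripper=[0.085,0.085,0.085,0.085,0.085,0.085,0.085,0.085,0.085], offset=[[0,0,0],[0,0,0],[-0.05,0,0.06],[-0.09,0,0.11],[-0.12,-0.001,0.155],[-0.145,-0.001,0.185],[-0.165,-0.001,0.213],[-0.165,-0.001,0.213],[-0.165,-0.001,0.213]], angular=[[0,-12,0],[0,-12,0],[0,-12,0],[0,-12,0],[0,-12,0],[0,-12,0],[0,-12,0],[0,-12,0],[0,-12,0]])

```text
clock: 5.62
ee_pos: [0.5195, 0.0688, 0.013]
eef_rot: [-0.155, 0.745, 0.621, 0.186]
ft_force: [0.9, 0.4, 0.7]
gripper_width: 0.0848
gripper_force: 0.0
```

```bash
python3 - <<'E'
from h import *
s=manip.state(); M=rot(s['eef_rot']);print(s['joint_positions'].round(2),s['ee_pos'],M.round(3),s['ft_force'].round(1))
E
```

```text
[ 0.41  0.83 -0.52  2.25 -1.02  0.13  0.88] [0.51949039 0.06884033 0.0130452 ] [[ 0.158  0.984  0.085]
 [ 0.869 -0.18   0.462]
 [ 0.47   0.    -0.883]] [0.9 0.4 0.7]
```

Emit:
jog_arm(gripper=[0.05,0.05,0.05,0.05,0.05,0.05], offset=[[0,0,0],[0,0,0],[0,0,0],[0,0,0],[0,0,0],[0,0,0]], angular=[[0,0,0],[0,0,0],[0,0,0],[0,0,0],[0,0,0],[0,0,0]])

```text
clock: 6.38
ee_pos: [0.5199, 0.0691, 0.0139]
eef_rot: [-0.154, 0.745, 0.622, 0.187]
ft_force: [-0.7, -3.7, 11.0]
gripper_width: 0.0593
gripper_force: 58.4
```

Caddy gripped (59.3 mm, 58 N). I'll lift 12 cm, then turn it up.

Emit:
jog_arm(gripper=[0.05,0.05,0.05,0.05,0.05,0.05,0.05,0.05,0.05,0.05,0.05,0.05,0.05,0.05,0.05,0.05], offset=[[0.014,0,-0.026],[0.028,0,-0.053],[0.042,0,-0.079],[0.056,0,-0.106],[0.056,0,-0.106],[0.056,0,-0.106],[0.056,0,-0.106],[0.056,0,-0.106],[0.056,0,-0.106],[0.056,0,-0.106],[0.056,0,-0.106],[0.056,0,-0.106],[0.056,0,-0.106],[0.056,0,-0.106],[0.056,0,-0.106],[0.056,0,-0.106]], angular=[[0,0,0],[0,0,0],[0,-7,0],[0,-15,0],[0,-23,0],[0,-31,0],[0,-39,0],[0,-47,0],[0,-55,0],[0,-63,0],[0,-71,0],[0,-79,0],[0,-85,0],[0,-85,0],[0,-85,0],[0,-85,0]])

```text
clock: 8.38
ee_pos: [0.5193, 0.0679, 0.1331]
eef_rot: [0.305, 0.676, 0.562, -0.365]
ft_force: [-0.1, 0.6, -2.5]
gripper_width: 0.0598
gripper_force: 63.7
```

```bash
python3 - <<'E'
from h import *
s=manip.state(); M=rot(s['eef_rot']);print(s['joint_positions'].round(2),s['ee_pos'],M.round(3),s['ft_force'].round(1))
print('down in tool',M.T@[0,0,-1])
grab('scene','scene2'); x,y=proj('scene2',s['ee_pos']); x,y=int(x),int(y); print(x,y)
im=cv2.imread('pics/scene2.png'); cv2.imwrite('pics/c2.png',cv2.resize(im[max(0,y-90):y+90,max(0,x-120):x+120],None,fx=3,fy=3))
E
```

```text
[-1.15  1.1   0.95  1.93  0.03  0.99 -0.52] [0.51930801 0.06793574 0.13310479] [[ 0.101  0.983 -0.152]
 [ 0.538 -0.182 -0.823]
 [-0.837  0.001 -0.548]] [-0.1  0.6 -2.5]
down in tool [ 0.83676259 -0.00114307  0.54756466]
246 166
```

View pics/c2.png

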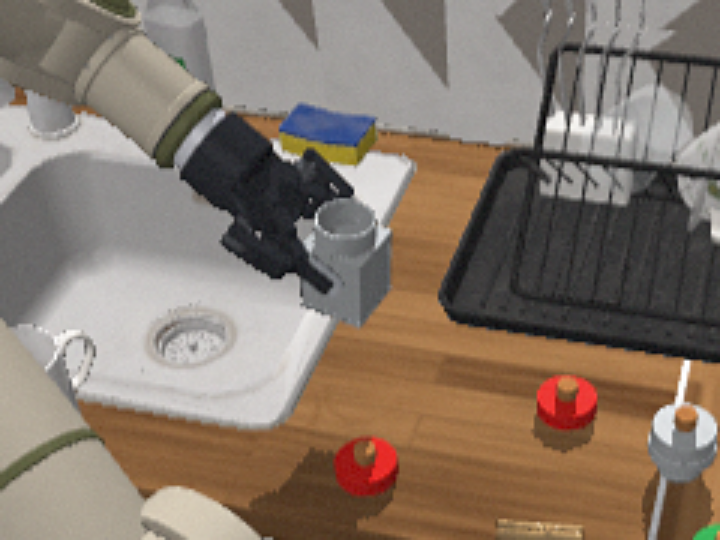

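The caddy is held nearly upright (crop 345,265), mouth up. I'll lower it, shifting 25 mm away from the sink.

Emit:
jog_arm(gripper=[0.05,0.05,0.05,0.05,0.05,0.05,0.05,0.05,0.05], offset=[[0.015,0.0046,0.03],[0.03,0.0046,0.045],[0.045,0.0046,0.059],[0.055,0.0046,0.065],[0.0627,0.0046,0.0705],[0.0643,0.0046,0.0716],[0.066,0.0046,0.0726],[0.0677,0.0046,0.0737],[0.0677,0.0046,0.0737]], angular=[[0,0,0],[0,0,0],[0,0,0],[0,0,0],[0,0,0],[0,0,0],[0,0,0],[0,0,0],[0,0,0]])

```text
clock: 9.55
ee_pos: [0.5196, 0.0432, 0.0386]
eef_rot: [0.306, 0.675, 0.562, -0.367]
ft_force: [-0.8, 12.6, 21.3]
gripper_width: 0.0593
gripper_force: 65.4
```

Emit:
jog_arm(gripper=[0.085,0.085,0.085,0.085], offset=[[0,0,0],[0,0,0],[0,0,0],[0,0,0]], angular=[[0,0,0],[0,0,0],[0,0,0],[0,0,0]])

```text
clock: 10.05
ee_pos: [0.5193, 0.0429, 0.035]
eef_rot: [0.305, 0.675, 0.563, -0.367]
ft_force: [0.5, 0.7, 0.8]
gripper_width: 0.0847
gripper_force: 0.0
```

Emit:
jog_arm(gripper=[0.085,0.085,0.085,0.085,0.085,0.085,0.085,0.085,0.085,0.085,0.085,0.085,0.085,0.085], offset=[[0,0,-0.04],[0,0,-0.09],[0,0,-0.13],[-0.05,0,-0.15],[-0.1,0,-0.15],[-0.15,0,-0.14],[-0.2,-0.002,-0.12],[-0.25,-0.004,-0.1],[-0.29,-0.005,-0.08],[-0.316,-0.006,-0.056],[-0.316,-0.006,-0.056],[-0.316,-0.006,-0.056],[-0.316,-0.006,-0.056],[-0.316,-0.006,-0.056]], angular=[[0,0,0],[0,0,0],[0,0,0],[0,0,0],[0,10,0],[0,20,0],[0,30,0],[0,40,0],[0,50,0],[0,57,0],[0,57,0],[0,57,0],[0,57,0],[0,57,0]])

```text
clock: 11.8
ee_pos: [0.4912, -0.0772, 0.3299]
eef_rot: [-0.0, 0.767, 0.641, -0.001]
ft_force: [0.4, 0.6, -0.3]
gripper_width: 0.0847
gripper_force: 0.0
```

```bash
python3 - <<'E'
from h import *
s=manip.state(); M=rot(s['eef_rot']);print(s['joint_positions'].round(2),s['ee_pos'],M.round(3))
grab('wrist','w2')
E
```

```text
[-0.61  0.27  0.85  2.02 -0.25  0.96  0.18] [ 0.49116285 -0.07716049  0.3298744 ] [[ 0.177  0.984 -0.002]
 [ 0.984 -0.177 -0.001]
 [-0.001 -0.001 -1.   ]]
```

View pics/w2.png

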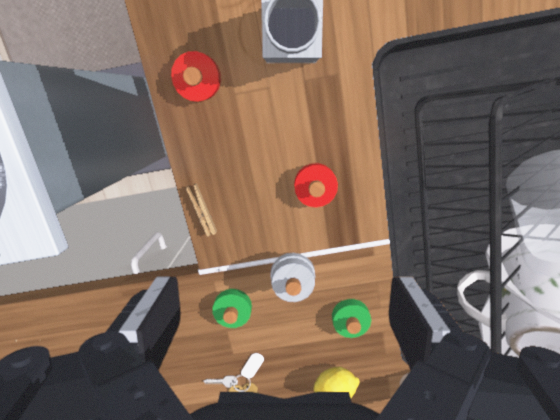

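The caddy stands upright with its mouth circle at (292,22). The steel lid is at (293,277), with its knob at (293,287) and green ones on both sides. I'll fit circles for precision.

```bash
python3 - <<'E'
from h import *
im=cv2.imread('pics/w2.png'); 
hsv=cv2.cvtColor(im,cv2.COLOR_BGR2HSV)
def blob(mask,x0,y0,x1,y1):
    m=np.zeros(mask.shape,np.uint8); m[y0:y1,x0:x1]=mask[y0:y1,x0:x1]*255
    c=max(cv2.findContours(m,cv2.RETR_EXTERNAL,2)[0],key=cv2.contourArea); return cv2.minEnclosingCircle(c),cv2.boundingRect(c),cv2.minAreaRect(c)
kn=((hsv[...,1]>120)&(hsv[...,0]<20)&(hsv[...,2]>90)).astype(np.uint8)
print('knob',blob(kn,280,276,308,300))
gr=((hsv[...,1]<45)&(hsv[...,2]>70)).astype(np.uint8)
print('lid',blob(gr,262,250,325,268+40))
print('caddy',blob(gr,240,0,340,75))
g=cv2.cvtColor(im,cv2.COLOR_BGR2GRAY)
for n,(x0,y0,x1,y1),r in(('lid',(255,240,330,315),(18,28)),('mouth',(250,0,335,75),(20,32))):
    c=cv2.HoughCircles(cv2.resize(g[y0:y1,x0:x1],None,fx=4,fy=4,interpolation=2),cv2.HOUGH_GRADIENT,1,20,param1=120,param2=25,minRadius=4*r[0],maxRadius=4*r[1])
    if c is not None: print(n,(c[0][:5]/4+[x0,y0,0]).round(1).tolist())
for u,v,z in((293,287,.069),(293,276,.054),(292,22,.092)): print(at('w2',u,v,z))
M=rot(manip.state()['eef_rot'])
E
```

```text
knob (((293.0, 286.5), 7.762187480926514), (286, 279, 14, 16), ((292.5, 286.5), (15.0, 13.0), 90.0))
lid (((295.0881042480469, 267.9462890625), 34.029014587402344), (262, 250, 63, 52), ((294.8499755859375, 276.73284912109375), (48.910526275634766, 63.03608703613281), 84.64418029785156))
caddy (((291.5, 28.338708877563477), 41.63340759277344), (261, 0, 62, 63), ((291.4999694824219, 30.999996185302734), (60.99999237060547, 61.99999237060547), -0.0))
lid [[292.9, 280.6, 21.5]]
mouth [[292.9, 23.1, 24.6], [288.9, 19.6, 29.3], [292.1, 28.4, 23.4], [297.4, 20.9, 29.6]]
[ 0.4751 -0.2303  0.069 ]
[ 0.4767 -0.2231  0.054 ]
[0.5234 0.0606 0.092 ]
```

Emit:
jog_arm(gripper=[0.085,0.085,0.085,0.085,0.085,0.085], offset=[[-0.114,0.005,0.13],[-0.114,0.005,0.13],[-0.114,0.005,0.13],[-0.114,0.005,0.13],[-0.114,0.005,0.13],[-0.114,0.005,0.13]], angular=[[0,0,0],[0,0,0],[0,0,0],[0,0,0],[0,0,0],[0,0,0]])

```text
clock: 12.6
ee_pos: [0.4762, -0.1907, 0.2013]
eef_rot: [0.0, 0.767, 0.641, 0.001]
ft_force: [-0.1, 0.4, 0.9]
gripper_width: 0.0847
gripper_force: 0.0
```

```bash
cat >> h.py <<'E'
def knob(fn,c,w=30):
    im=cv2.imread('pics/'+fn+'.png'); h=cv2.cvtColor(im,cv2.COLOR_BGR2HSV)
    m=((h[...,1]>120)&(h[...,0]<20)&(h[...,2]>90)).astype(np.uint8)
    x,y=map(int,c); k=np.zeros_like(m); k[y-w:y+w,x-w:x+w]=m[y-w:y+w,x-w:x+w]
    b=max(cv2.findContours(k,0,2)[0],key=cv2.contourArea); return cv2.minEnclosingCircle(b),cv2.boundingRect(b)
E
python3 - <<'E'
from h import *
s=manip.state(); M=rot(s['eef_rot']);print(s['ee_pos'],M.round(3))
grab('wrist','w3'); p=proj('w3',(.476,-.229,.069)); print(p)
im=cv2.imread('pics/w3.png'); x,y=map(int,p)
cv2.imwrite('pics/c3.png',cv2.resize(im[y-80:y+80,x-100:x+100],None,fx=4,fy=4,interpolation=2)[:600]); print(x-100,y-80)
print(knob('w3',p))
E
```

```text
[ 0.47622728 -0.19068662  0.20134953] [[ 0.178  0.984  0.001]
 [ 0.984 -0.178  0.   ]
 [ 0.     0.001 -1.   ]]
(np.float64(291.4642507380767), np.float64(241.5189661720405))
191 161
(((290.0, 242.9166717529297), 12.083438873291016), (280, 231, 22, 25))
```

View pics/c3.png

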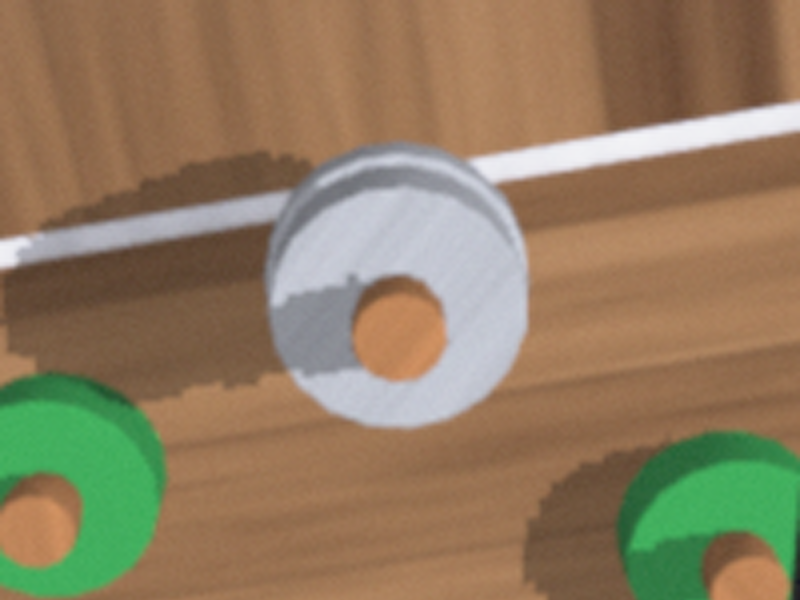

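This crop confirms the steel cap is the right one: top face centre about (290.9,237.8), knob top about (290.8,245). The two look-alikes below are green.

```bash
python3 - <<'E'
from h import *
a=at('w3',290.9,237.8,.054);b=at('w3',290.8,245,.069);print(a,b)
s=manip.state(); M=rot(s['eef_rot']); c=(a+b)/2
for z in(.10,.011): print((M.T@(np.r_[c[:2],z]-s['ee_pos'])).round(4))
E
```

```text
[ 0.4753 -0.2318  0.054 ] [ 0.4749 -0.2319  0.069 ]
[-0.0407  0.0061  0.1014]
[-0.0408  0.006   0.1904]
```

Both heights give (0.475,-0.232), so they agree. I'll descend and grip the flange.

Emit:
jog_arm(gripper=[0.085,0.085,0.085,0.085,0.085,0.085,0.05,0.05,0.05,0.05,0.05], offset=[[-0.041,0.006,0.04],[-0.041,0.006,0.08],[-0.041,0.006,0.12],[-0.041,0.006,0.16],[-0.041,0.006,0.185],[-0.041,0.006,0.193],[-0.041,0.006,0.193],[-0.041,0.006,0.193],[-0.041,0.006,0.193],[-0.041,0.006,0.193],[-0.041,0.006,0.193]], angular=[[0,0,0],[0,0,0],[0,0,0],[0,0,0],[0,0,0],[0,0,0],[0,0,0],[0,0,0],[0,0,0],[0,0,0],[0,0,0]])

```text
clock: 14.02
ee_pos: [0.4744, -0.2333, 0.0092]
eef_rot: [0.001, 0.768, 0.64, 0.001]
ft_force: [-1.1, 0.8, 5.5]
gripper_width: 0.0575
gripper_force: 62.8
```

The width reads 57.5 mm where the flange should give 60. I'll lift only 8 mm and check that the flange comes along.

Emit:
jog_arm(gripper=[0.05,0.05,0.05], offset=[[0,0,-0.004],[0,0,-0.008],[0,0,-0.008]], angular=[[0,0,0],[0,0,0],[0,0,0]])

```text
clock: 14.4
ee_pos: [0.4741, -0.2334, 0.0162]
eef_rot: [0.0, 0.768, 0.64, 0.0]
ft_force: [0.1, 0.1, -1.7]
gripper_width: 0.0574
gripper_force: 64.1
```

```bash
python3 - <<'E'
from h import *
s=manip.state();print(s['ee_pos'],s['ft_force'],s['gripper_width'])
grab('wrist','w4');grab('scene','s4')
def crop(fn,p,w,h,f):
    im=cv2.imread(f'pics/{fn}.png');x,y=proj(fn,p);x=int(np.clip(x,w,560-w));y=int(np.clip(y,h,420-h));print(x-w,y-h)
    return cv2.resize(im[y-h:y+h,x-w:x+w],None,fx=f,fy=f,interpolation=2)
a=crop('w4',(.475,-.232,.05),80,60,5);b=crop('s4',(.475,-.232,.05),40,60,5)
cv2.imwrite('pics/c4.png',cv2.resize(np.hstack([a[:,200:600] if 0 else cv2.resize(a,(500,600)),cv2.resize(b,(300,600))]),(800,600)))
E
```

```text
[ 0.4741466  -0.23335816  0.01615169] [ 0.06891668  0.12507904 -1.68348318] 0.0574193262564896
205 261
313 158
```

View pics/c4.png

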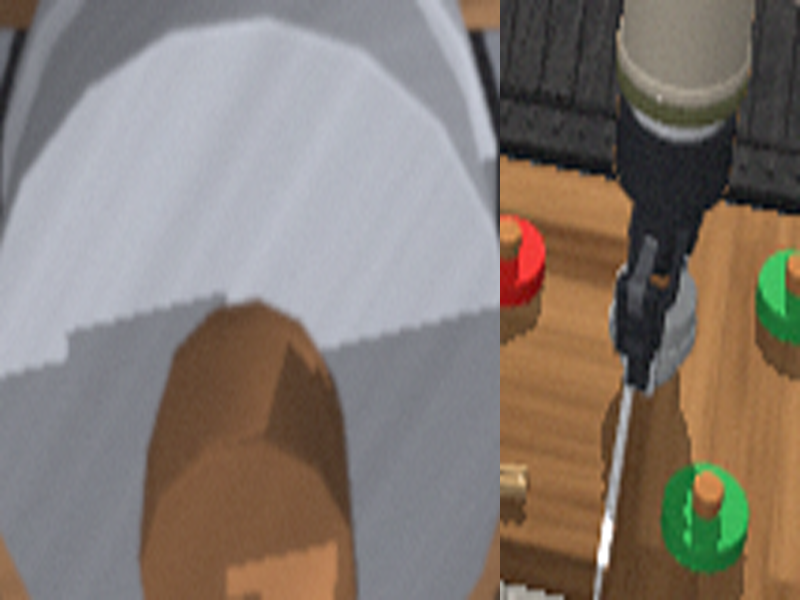

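Emit:
jog_arm(gripper=[0.05,0.05], offset=[[0,0,-0.005],[0,0,-0.005]], angular=[[0,0,0],[0,0,0]])

```text
clock: 14.75
ee_pos: [0.4738, -0.2335, 0.0208]
eef_rot: [0.0, 0.768, 0.64, 0.0]
ft_force: [0.4, -1.0, -1.1]
gripper_width: 0.0574
gripper_force: 64.2
```

```bash
python3 - <<'E'
from h import *
s=manip.state();print(s['ee_pos'],s['ft_force'],s['gripper_width'])
grab('wrist','w5')
a=cv2.imread('pics/w4.png',0).astype(float);b=cv2.imread('pics/w5.png',0).astype(float)
d=abs(a-b)
# x cols 205..365, rows 261.. flange ring area rows 262-285
print('ring top',d[255:285,215:355].mean(),'cap',d[290:330,230:340].mean(),'bg',d[150:230,200:380].mean())
for y in range(248,272,3): print(y,a[y,215:360:12].astype(int),b[y,215:360:12].astype(int))
E
```

```text
[ 0.47381794 -0.23348192  0.02080417] [ 0.40911957 -1.04029183 -1.08182766] 0.05735363968067378
ring top 1.858809523809524 cap 3.8575 bg 4.694375
248 [168 145 159 172 108 117 124 130 138 192 147  99  97] [166 138 158 171 108 116 124 131 137 194 145 100  98]
251 [166 107 159 105 111 114 126 132 138 177 180 100 100] [153 109 183 106 109 117 127 133 141 177 183  97  97]
254 [158 107 123 109 111 119 127 130 139 136 193 117  96] [ 72 108 152 107 113 119 126 135 139 137 193 115  98]
257 [ 86 128 106 108 109 122 129 138 135 137 184 149  98] [ 73 128 103 108 109 120 128 136 136 134 182 150 122]
260 [ 71 136 105 108 110 121 131 133 134 141 148 154 107] [ 69 136 106 107 111 122 129 134 133 143 144 152 129]
263 [ 73 131 105 109 114 123 137 130 137 139 143 183 128] [ 78 129 108 105 113 123 136 131 139 139 141 182 132]
266 [100 105 107 109 137 180 190 163 138 139 147 188 112] [ 96 107 104 102 140 177 191 161 138 143 145 187 113]
269 [120 101 109 113 189 189 182 180 174 143 147 180  55] [119 103 107 115 187 188 184 181 177 144 148 181  59]
```

The flange ring hasn't moved in the image, so the double lid is being carried whole. Next I'll lift it and look at the caddy mouth.

Emit:
jog_arm(gripper=[0.05,0.05,0.05,0.05,0.05,0.05,0.05,0.05,0.05,0.05,0.05,0.05,0.05], offset=[[0,0,-0.03],[0,0,-0.06],[0,0,-0.09],[0.01,0,-0.12],[0.03,0,-0.15],[0.06,0,-0.18],[0.09,0,-0.21],[0.12,-0.001,-0.229],[0.15,-0.001,-0.229],[0.18,-0.001,-0.229],[0.207,-0.001,-0.229],[0.207,-0.001,-0.229],[0.207,-0.001,-0.229]], angular=[[0,0,0],[0,0,0],[0,0,0],[0,0,0],[0,0,0],[0,0,0],[0,0,0],[0,0,0],[0,0,0],[0,0,0],[0,0,0],[0,0,0],[0,0,0]])

```text
clock: 16.42
ee_pos: [0.5098, -0.0301, 0.2495]
eef_rot: [0.0, 0.768, 0.64, -0.0]
ft_force: [-0.7, -0.2, -2.0]
gripper_width: 0.0575
gripper_force: 64.8
```

```bash
python3 - <<'E'
from h import *
s=manip.state();print(s['ee_pos'],rot(s['eef_rot']).round(3),s['ft_force'],s['gripper_width'],s['joint_positions'].round(2))
grab('wrist','w6'); p=proj('w6',(.5234,.0606,.092)); print(p)
x,y=map(int,p); x0,y0=x-80,max(0,y-60)
im=cv2.imread('pics/w6.png'); cv2.imwrite('pics/c6.png',cv2.resize(im[y0:y0+120,x0:x0+160],None,fx=5,fy=5,interpolation=2)); print(x0,y0)
E
```

```text
[ 0.50977009 -0.03009448  0.24950565] [[ 0.181  0.984 -0.   ]
 [ 0.984 -0.181 -0.   ]
 [-0.    -0.    -1.   ]] [-0.71340499 -0.24804939 -1.95751684] 0.05749888691921699 [-0.64  0.41  0.82  2.1  -0.42  0.8   0.26]
(np.float64(279.99126424724614), np.float64(74.18052670629669))
199 14
```

View pics/c6.png

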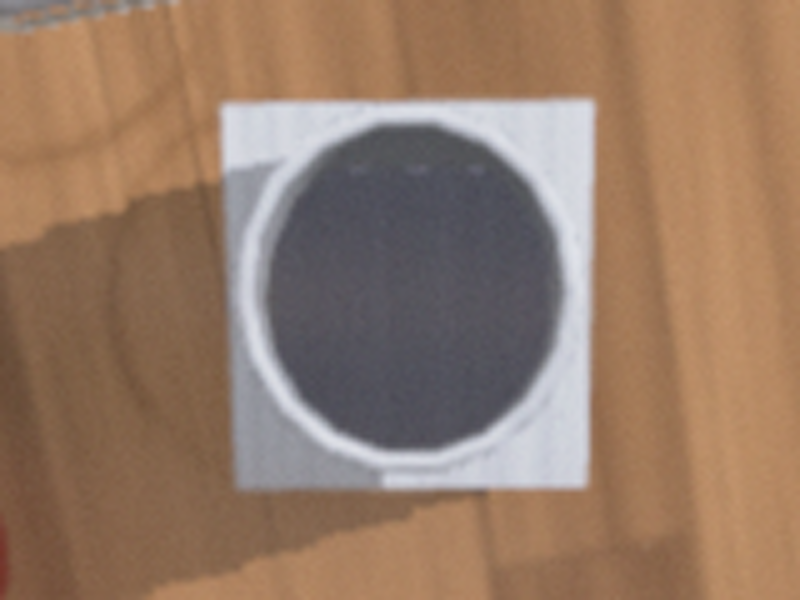

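The caddy stands upright and square to the tool. Its mouth centre is at about crop (413,287), which is pixel (281.6,71.4). The body's top square is centred at about (280.8,72.8).

```bash
python3 - <<'E'
from h import *
a=at('w6',281.6,71.4,.092);b=at('w6',280.9,72.8,.07);print(a,b)
print('inner dia',at('w6',199+267/5,71.4,.092)-at('w6',199+562/5,71.4,.092),at('w6',281.6,14+122/5,.092)-at('w6',281.6,14+450/5,.092))
s=manip.state();M=rot(s['eef_rot']);t=M.T@(a-s['ee_pos']);print('mouth in tool',t.round(4))
# lid in tool: w3 measured minus grip pose
l=M.T@(np.array([.4751,-.2319,0])-np.array([.4739,-.2334,0]));print('lid in tool',l.round(4),'move xy',(t-l).round(4)[:2])
# cap now
im=cv2.imread('pics/w6.png');p=proj('w6',s['ee_pos']+np.array([0,0,.058]));print(p,knob('w6',(p[0],min(p[1],385)),34))
E
```

```text
[0.525  0.0624 0.092 ] [0.5243 0.0626 0.07  ]
inner dia [-0.0449  0.0082  0.    ] [0.0086 0.0466 0.    ]
mouth in tool [ 0.0941 -0.0019  0.1576]
lid in tool [ 0.0017  0.0009 -0.    ] move xy [ 0.0924 -0.0028]
(np.float64(283.31598032112316), np.float64(377.3555682000025)) (((283.0, 365.5), 35.92015075683594), (250, 343, 67, 55))
```

Emit:
jog_arm(gripper=[0.05,0.05,0.05,0.05,0.05,0.05,0.05,0.05,0.05,0.05,0.05,0.05,0.05], offset=[[0.03,-0.0023,0],[0.06,-0.0023,0.02],[0.0924,-0.0023,0.05],[0.0924,-0.0023,0.08],[0.0924,-0.0023,0.11],[0.0924,-0.0023,0.13],[0.0924,-0.0023,0.142],[0.0924,-0.0023,0.147],[0.0924,-0.0023,0.151],[0.0924,-0.0023,0.155],[0.0924,-0.0023,0.159],[0.0924,-0.0023,0.163],[0.0924,-0.0023,0.163]], angular=[[0,0,0],[0,0,0],[0,0,0],[0,0,0],[0,0,0],[0,0,0],[0,0,0],[0,0,0],[0,0,0],[0,0,0],[0,0,0],[0,0,0],[0,0,0]])

```text
clock: 18.1
ee_pos: [0.5244, 0.0617, 0.0863]
eef_rot: [-0.0, 0.768, 0.64, -0.0]
ft_force: [-0.2, 0.0, -1.7]
gripper_width: 0.0578
gripper_force: 64.8
```

No contact force, so the plug is inside the neck. I'll continue down until it seats.

Emit:
jog_arm(gripper=[0.05,0.05,0.05,0.05,0.05,0.05], offset=[[0,0,0.003],[0,0,0.005],[0,0,0.007],[0,0,0.009],[0,0,0.01],[0,0,0.01]], angular=[[0,0,0],[0,0,0],[0,0,0],[0,0,0],[0,0,0],[0,0,0]])

```text
clock: 18.85
ee_pos: [0.5246, 0.0617, 0.0772]
eef_rot: [-0.0, 0.768, 0.64, 0.0]
ft_force: [-2.6, 0.4, 9.3]
gripper_width: 0.0577
gripper_force: 65.7
```

Seated: TCP z is 77 mm with 9 N, matching home at 68 mm. I'll release, rise to the knob and close.

Emit:
jog_arm(gripper=[0.085,0.085,0.085,0.085,0.085,0.085,0.085,0.085,0.085], offset=[[0,0,0],[0,0,0],[0,0,0],[0,0,0],[0,0,0],[0,0,-0.02],[0,0,-0.04],[0,0,-0.049],[0,0,-0.049]], angular=[[0,0,0],[0,0,0],[0,0,0],[0,0,0],[0,0,0],[0,0,0],[0,0,0],[0,0,0],[0,0,0]])

```text
clock: 19.98
ee_pos: [0.5247, 0.062, 0.1258]
eef_rot: [0.0, 0.768, 0.64, 0.0]
ft_force: [-0.8, 0.4, -0.3]
gripper_width: 0.0846
gripper_force: 0.0
```

```bash
python3 - <<'E'
from h import *
s=manip.state();grab('wrist','w7');grab('scene','s7')
def crop(fn,p,w,h):
    im=cv2.imread(f'pics/{fn}.png');x,y=proj(fn,p);x=int(np.clip(x,w,560-w));y=int(np.clip(y,h,420-h));print(x-w,y-h)
    return cv2.resize(im[y-h:y+h,x-w:x+w],(400,500),interpolation=2)
cv2.imwrite('pics/c7.png',np.hstack([crop('w7',(.5245,.0617,.12),120,150),crop('s7',(.5245,.0617,.1),48,60)]))
print(s['ee_pos'])
E
```

```text
163 120
201 115
[0.52473082 0.06196218 0.12581241]
```

View pics/c7.png

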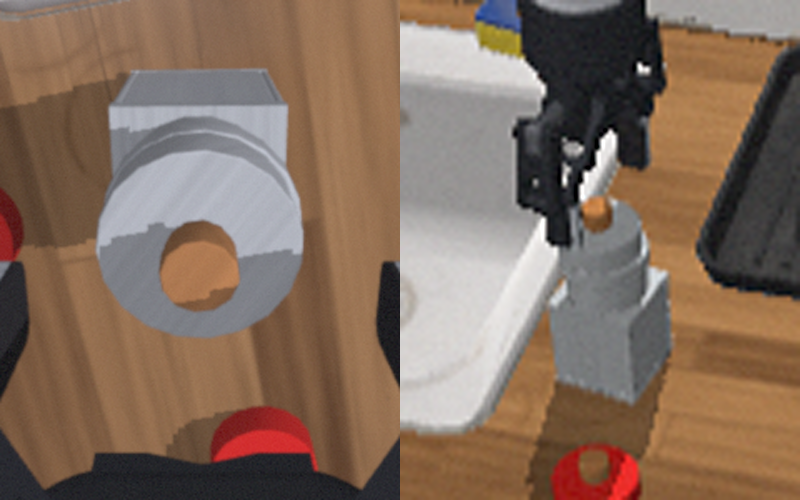

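The lid is seated in the upright caddy with the cap on it, and the knob (crop 200,275) is centred between the fingers. I'll close on it.

Emit:
jog_arm(gripper=[0.01,0.01,0.01,0.01,0.01,0.01,0.01,0.01,0.01], offset=[[0,0,0.001],[0,0,0.001],[0,0,0.001],[0,0,0.001],[0,0,0.001],[0,0,0.001],[0,0,0.001],[0,0,0.001],[0,0,0.001]], angular=[[0,0,0],[0,0,0],[0,0,0],[0,0,0],[0,0,0],[0,0,0],[0,0,0],[0,0,0],[0,0,0]])

```text
clock: 21.2
ee_pos: [0.5245, 0.0617, 0.1247]
eef_rot: [-0.0, 0.768, 0.64, 0.0]
ft_force: [-1.9, 0.0, 5.2]
gripper_width: 0.0171
gripper_force: 58.8
```

The knob is gripped at 59 N. I'll lift straight up 100 mm and hold.

Emit:
jog_arm(gripper=[0.01,0.01,0.01,0.01,0.01,0.01,0.01,0.01,0.01,0.01,0.01,0.01], offset=[[0,0,-0.005],[0,0,-0.01],[0,0,-0.02],[0,0,-0.03],[0,0,-0.045],[0,0,-0.06],[0,0,-0.075],[0,0,-0.09],[0,0,-0.1],[0,0,-0.1],[0,0,-0.1],[0,0,-0.1]], angular=[[0,0,0],[0,0,0],[0,0,0],[0,0,0],[0,0,0],[0,0,0],[0,0,0],[0,0,0],[0,0,0],[0,0,0],[0,0,0],[0,0,0]])

```text
clock: 22.7
ee_pos: [0.5243, 0.0617, 0.2241]
eef_rot: [-0.0, 0.768, 0.64, -0.0]
ft_force: [0.0, 0.0, -1.0]
gripper_width: 0.0173
gripper_force: 58.8
```

```bash
python3 - <<'E'
from h import *
s=manip.state();print(s['ee_pos'],s['gripper_width'],s['gripper_force'],s['ft_force'])
grab('scene','s8');grab('wrist','w8')
print([proj('s8',(.5245,.0617,z)) for z in(.03,.10,.114,.20,.215,.23)])
im=cv2.imread('pics/s8.png');h=cv2.cvtColor(im,cv2.COLOR_BGR2HSV)
x=int(proj('s8',(.5245,.0617,.1))[0])
for y in range(90,215,4): print(y,im[y,x-10:x+26:4].mean(1).astype(int) if 0 else im[y,x-12:x+28:4].mean(-1).astype(int), h[y,x-12:x+28:4,1])
w=cv2.imread('pics/w8.png');
d7,d8=[cv2.imread(f'pics/w{i}.png',0).astype(float) for i in(7,8)]
# same tool frame: cap top region should look alike (moves with the tool)
print('cap region diff',abs(d7-d8)[250:290,228:262].mean(),'bg',abs(d7-d8)[130:180,180:380].mean())
E
```

```text
[0.52426871 0.06166594 0.22408796] 0.01725249367116771 58.758918419480324 [ 0.02445147  0.01060706 -1.01410709]
[(np.float64(251.6253081507246), np.float64(194.55050954258255)), (np.float64(249.793257082556), np.float64(175.43099909495746)), (np.float64(249.40823496342767), np.float64(171.41286086882138)), (np.float64(246.89223221747397), np.float64(145.1555465268126)), (np.float64(246.42484897408872), np.float64(140.27787747041344)), (np.float64(245.94834722782133), np.float64(135.3050465955742))]
90 [ 36  39  32  28  18  13 164 105 108 104] [  7  30  36  26  40 150   5  30  29  30]
94 [ 36  32  38  31  27  50 165 165 108 105] [14 60 19 16 34 28  2  5 31 32]
98 [ 26  30  21  38  32  60 163 161 152 107] [72 31 61 19 44 27  6  8  8 25]
102 [ 40  30  39  37  25  31 164 163 162 104] [45 46 41 13 62 51  9  9  9 28]
106 [ 37  25  35  27  26  13 162 163 164 164] [ 31  10  51  43  53 113   6   5   8   6]
110 [ 32  27  37  25  26   9 167 164 161 164] [ 44  26  37  55  44 146   8   8   8   6]
114 [ 36  17  35  35  34 172 163 163 163 162] [20 51 77 40 34  7  9  9  3 11]
118 [ 22  39  42  57  1
[... 1512 characters left out ...]
6  10   6   9  14  10   7  83 144 140]
190 [120 124 128 111 125 126  90 130 131 131] [ 16   8   6   5   0  10   6  10 132 132]
194 [119 121 124 125 124  90  90 102 106 106] [ 16  10   8   2   8   6   3  24 140 143]
198 [106 126 123 128 126  89  94  96 107  96] [111   6   6  10   4  14  13  23 142 147]
202 [116 124 124 126 125  87  90  81 112  97] [151   8   2   6  12  14   6 148 138 141]
206 [114 129 126 126 127  95  85 123 121 117] [144   6   2   6   6  11 116 141 140 142]
210 [ 94  80  78  81 119 105  80 117 122 124] [135 133 139 127   8  19 138 139 145 137]
214 [ 79  78  80  77  78  83  72 112 115 124] [133 137 142 148 138 137 145 144 137 135]
cap region diff 30.799264705882354 bg 26.0194
```

The scene picture shows grey cap rows at 138–146 under the fingers, background below that, and the inner lid's top at row ~170. The expected row for its knob at home (z = 0.114) is 171. Handing in.

```bash
python3 -c "
from workcell import manip
print(manip.close_job())"
```

```text
the job is handed in; nothing more can be done
None
```

I stood the caddy upright, fitted the double lid whole, then lifted only the outer cap off and handed the job in at about 23 s. The gripper still holds the cap about 100 mm above where it sat, and the inner lid is home in the neck by the contact height and the last scene image. I kept clear of the lemon, mug and peg but did not re-measure them, and `close_job()` returned no verdict.

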